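# Load the charging cradles

### The arm

A 6-joint arm with a two-finger parallel gripper is mounted at the origin on the work surface. World frame = base frame: x ahead of the robot, y to its left, z up, the work surface at z = 0. Lengths are in mm, angles in rad, forces in N, time in s.
With the tool pointing down it reaches from about 350 to 850 mm from the base axis. Payload 8.1 kg.
Tool frame: the origin (TCP) lies where the fingers leave the gripper's body, on its centre line; the fingertips stand 84 mm ahead of it and the grasp point (between the pads) lies 65 mm ahead of it; z points along the fingers, y is the line along which they close (so a half turn about z gives the same grasp; the last joint's range is limited). The gripper opens to 93 mm and grips with 3 to 60 N. Pads are 15 mm wide; open, the fingers measure 128 mm over their backs; the gripper's body (75 mm by 188 mm) begins 65 mm behind the grasp point.
Start: joints at [-1.41, 0.13, 1.488, -0, 1.523, -0.085], TCP at [146.02, -581.966, 302.735] pointing down, gripper open.
Joint ranges: [-2.96, 2.96], [-0.89, 2.26], [0.02, 2.5], [-1.34, 4.48], [0, 2.73], [-2.66, 2.66]. Speed limits (rad/s): [2.39, 2.39, 2.79, 3.14, 3.14, 3.14].

### API

Orientations are given as a unit quaternion [w, x, y, z].
In Python, from workcell import ctrl gives the robot as it stands.
- The arm moves only by the tool drive_effector, called after "Request:" by a JSON object that holds its "op" and its "data". Schema: {"type":"object","properties":{"steps":{"type":"object","properties":{"dx":{"type":"array","items":{"type":"number"},"minItems":1,"maxItems":20},"dy":{"type":"array","items":{"type":"number"},"minItems":1,"maxItems":20},"dz":{"type":"array","items":{"type":"number"},"minItems":1,"maxItems":20},"rx":{"type":"array","items":{"type":"number"},"minItems":1,"maxItems":20},"ry":{"type":"array","items":{"type":"number"},"minItems":1,"maxItems":20},"rz":{"type":"array","items":{"type":"number"},"minItems":1,"maxItems":20}},"additionalProperties":false,"required":["dx","dy","dz","rx","ry","rz"]},"jaw":{"type":"number"},"grip_n":{"type":"number"},"only":{"type":"string"},"quiet":{"type":"boolean"},"lines":{"type":"string"}},"required":["steps"],"additionalProperties":false}. steps is an object with one list for each field, all of the same length, 1 to 20, a row being the entries at one place: dx, dy, dz (the shift in fractions of the full range, 1 being 1000 mm), rx, ry, rz (a rotation vector in fractions of the full range, 1 being 180 degrees); each row is the pose to reach, as a shift and turn from the pose commanded when the call began, along the tool's axes at that moment; what a row does not reach only later rows make up. A row lasts 1/8 s, in which the tool goes at most 62.5 mm and 0.188 rad, less where a joint would pass 70% of its speed; a pose out of reach is approached as far as the arm can. jaw is the finger opening in mm, set as the call begins (left out keeps the last). The fingers move at their own pace and stop on an object; grip_n is the grip in N (left out, the last holds). Time passes only in rows, so rows that do not move let the fingers close. The tool returns the time, the measured TCP pose, the force, the opening and the grip force at its end. only (a regular expression) keeps the lines of the reply that match it, lines (a string "A,B") keeps lines A to B, and quiet returns only ok. A shift or turn number past 1, either way, is cut back to 1. Input that does not fit is refused with a message, and nothing moves.
- ctrl.observe(): the state, without advancing time (a new reading comes with each control period).
- ctrl.get_image(name): name is "side" or "top" or "wrist"; returns a dict with "frame" (400x640x3 uint8, red, green, blue), "fx", "fy", "cx", "cy" (pixels), "R" (3x3) and "t" (3): a world point X has camera coordinates R X + t; the wrist camera has in their place "hand_eye" (4x4, takes a point from camera to tool coordinates, whose origin is the TCP and whose axes are the flange's). Camera axes: x right, y down, z forward; pixel columns grow to the right and rows downward; lengths in mm; the calibration is good to about 2 mm. The wrist camera is an equidistant fisheye: a pixel r from the principal point sees the ray r / f radians off the axis. A picture is of the moment at which its call begins: read the wrist's pose just before it. There is no depth.
- ctrl.finish_job(): hands the job in; it is judged then, once.
Trained networks look in a picture, given as the dict that the camera call returned (one of the last four; its "shot" number tells which), for a name from the list of things; names that differ only in an ending like _2 or _b are one class to them, and where a whole thing is asked for, a point or a joint stands for the part that bears it (a point fixed in the world has none). Each returns a list of dicts, best first, with "confidence" (0 to 1); they miss things now and then, are a little off and sometimes report something else, mostly with a low value. They report only what shows in the picture. A call takes as long as a camera call. They do not tell look-alikes from the thing itself.
- ctrl.cut_out(thing, picture): "pixels" (400x640 bool, what is visible of it) and "bbox" ([centre column, centre row, width, height] in pixels, round what is visible of it).
- ctrl.pinpoint(thing, picture): "pixel" ([column, row] in pixels: a listed point, or the origin of a listed thing).
The state is a dict: "clock": time; "qpos": joint angles; "qd": joint speeds; "joint_efforts": joint torques, N m; "eef_pos": TCP position; "orientation": TCP orientation; "force": force on the tool from outside, world axes, zero at the start; "moment": the same for the moment, N m; "width": finger opening in mm; "grasp_force": force on a finger pad.
Only numpy, scipy, OpenCV 4.12 (cv2) and the standard library are available. Lean on these libraries where they do the work, as an engineer would, in place of code of your own. Each camera call takes 0.05 s, during which the arm holds its last target. There are 200 camera calls.

### The job

Put the four orange sealed batteries on charge: set each one upright, flat on the floor of the cradle made to its own footprint, and leave the tall battery where it is until the three low ones are in. Keep the batteries upright, do not drop them, and do not disturb the multimeter and the power adapter that lie among them.

Things in the scene. Friction and masses are not known exactly. Their poses are not given: they have to be found in the camera images.
- wide_battery: the long wide sealed lead battery, orange case with an indigo lid, 97 x 43 x 52 mm (x, y, z), about 0.57 kg. Origin at the centre of its underside, z up, x along its longer side. Two thin spade terminals stand 6 mm proud of the lid at its -x end. Rigid box with flat sides; may be gripped across its width (y). At the start it stands upright on the bench.
- slim_battery: the long slim sealed lead battery, orange case with an indigo lid, 97 x 24 x 52 mm (x, y, z), about 0.3 kg. Origin at the centre of its underside, z up, x along its longer side. Two thin spade terminals stand 6 mm proud of the lid at its -x end. Rigid box with flat sides; may be gripped across its width (y). At the start it stands upright on the bench.
- short_battery: the short stubby sealed lead battery, orange case with an indigo lid, 51 x 42 x 51 mm (x, y, z), about 0.25 kg. Origin at the centre of its underside, z up, x along its longer side. Two thin spade terminals stand 6 mm proud of the lid at its -x end. Rigid box with flat sides; may be gripped across its width (y). At the start it stands upright on the bench.
- tower_battery: the tall sealed lead battery, orange case with an indigo lid, 70 x 47 x 86 mm (x, y, z), about 0.7 kg. Origin at the centre of its underside, z up, x along its longer side. Two thin spade terminals stand 6 mm proud of the lid at its -x end. Rigid box with flat sides; may be gripped across its width (y). At the start it stands upright on the bench.
- wide_cradle: fixed charging cradle for the long wide battery: a shallow open tray with a black floor and grey rim, inside 114 x 60 mm (x, y), 8.5 mm larger all round than that battery's foot; outside 122 x 68 mm, walls 4 mm thick. Origin at the centre of its underside on the bench, z up, x along its longer side; inner floor 4 mm and rim 14 mm above the bench.
- slim_cradle: fixed charging cradle for the long slim battery: a shallow open tray with a black floor and grey rim, inside 114 x 41 mm (x, y), 8.5 mm larger all round than that battery's foot; outside 122 x 49 mm, walls 4 mm thick. Origin at the centre of its underside on the bench, z up, x along its longer side; inner floor 4 mm and rim 14 mm above the bench.
- short_cradle: fixed charging cradle for the short stubby battery: a shallow open tray with a black floor and grey rim, inside 68 x 59 mm (x, y), 8.5 mm larger all round than that battery's foot; outside 76 x 67 mm, walls 4 mm thick. Origin at the centre of its underside on the bench, z up, x along its longer side; inner floor 4 mm and rim 14 mm above the bench.
- tower_cradle: fixed charging cradle for the tall battery: a shallow open tray with a black floor and grey rim, inside 87 x 64 mm (x, y), 8.5 mm larger all round than that battery's foot; outside 95 x 72 mm, walls 4 mm thick. Origin at the centre of its underside on the bench, z up, x along its longer side; inner floor 4 mm and rim 14 mm above the bench.
- meter: a hand-held multimeter lying loose on its back, yellow with a black face, 120 x 60 x 34 mm, a bystander. Origin at the centre of its underside, x along its length.
- adapter: a loose black power adapter brick, 95 x 46 x 30 mm, no terminals, a bystander. Origin at the centre of its underside, x along its length. The ten listed things stand mixed in two rows across the bench, their x axes within 0.45 rad of the world's x; centres in a row are at least 120 mm apart and the rows at least 150 mm apart. Nothing else taller than a sheet of paper is among them.
Mind the look-alikes: they are no part of the job. Leave any brown look-alike of the wide_cradle alone.

How it is judged (in metres and radians):
On the way, in this order (a step that is already met when the one before it is completed fails the run):
1. the three low batteries are in their own cradles and the tall one still stands where it was (horizontal distance between wide_battery and wide_cradle below 0.013 m and z of wide_battery in the frame of wide_cradle below 0.008 m and angle between each of wide_battery, slim_battery, short_battery's own z axis and vertical below 0.08 rad and linear speed of each of wide_battery, slim_battery, short_battery below 0.03 m/s and horizontal distance between slim_battery and slim_cradle below 0.013 m and z of slim_battery in the frame of slim_cradle below 0.008 m and horizontal distance between short_battery and short_cradle below 0.013 m and z of short_battery in the frame of short_cradle below 0.008 m and distance of tower_battery from where it was at the start of the episode below 0.03 m), for 0.2 s.
2. the tall battery is in its own cradle (horizontal distance between tower_battery and tower_cradle below 0.013 m and z of tower_battery in the frame of tower_cradle below 0.008 m and angle between tower_battery's own z axis and vertical below 0.08 rad and linear speed of tower_battery below 0.03 m/s), for 0.2 s.
At the end, for the whole second after the job is handed in: Each of the four batteries stands in its own cradle: centre within 13 mm of the cradle's centre, underside within 4 mm of the cradle's inner floor, within 0.08 rad of upright, and at rest (below 0.03 m/s) (all of step 2 and horizontal distance between wide_battery and wide_cradle below 0.013 m and z of wide_battery in the frame of wide_cradle below 0.008 m and angle between each of wide_battery, slim_battery, short_battery's own z axis and vertical below 0.08 rad and linear speed of each of wide_battery, slim_battery, short_battery below 0.03 m/s and horizontal distance between slim_battery and slim_cradle below 0.013 m and z of slim_battery in the frame of slim_cradle below 0.008 m and horizontal distance between short_battery and short_cradle below 0.013 m and z of short_battery in the frame of short_cradle below 0.008 m); the robot touches nothing.
It fails at once if the multimeter or the power adapter is moved by more than 30 mm (distance of any of meter, adapter from where it was at the start of the episode above 0.03 m).
It fails at once if a battery is tipped by more than 0.5 rad (angle between any of wide_battery, slim_battery, short_battery, tower_battery's own z axis and vertical above 0.5 rad).
It fails at once if a battery is dropped: let go over its cradle with its underside more than about 25 mm above the cradle's inner floor ((horizontal distance between wide_battery and wide_cradle below 0.06 m and z of wide_battery in the frame of wide_cradle above 0.029 m and contact force between the fingers and wide_battery below 0.1 N) or (horizontal distance between slim_battery and slim_cradle below 0.06 m and z of slim_battery in the frame of slim_cradle above 0.029 m and contact force between the fingers and slim_battery below 0.1 N) or (horizontal distance between short_battery and short_cradle below 0.06 m and z of short_battery in the frame of short_cradle above 0.029 m and contact force between the fingers and short_battery below 0.1 N) or (horizontal distance between tower_battery and tower_cradle below 0.06 m and z of tower_battery in the frame of tower_cradle above 0.029 m and contact force between the fingers and tower_battery below 0.1 N)).
It also fails if it takes over 128 s, if anything falls off the work surface, if the arm or the gripper's body presses on something with over 40 N, if the wrist force passes 120 N, or if a joint passes its speed limit or range.

## Working session

There is one attempt and no reset: what is moved stays moved. The work goes in short steps, Python scripts to look and compute and a tool call to move; the robot and the scene stay as the last step left them, time stands still between calls to the robot, and variables do not carry over. Pictures are saved under pics/ and viewed, at most 14 in all, crops included, and the job is handed in when it is done.

```bash
ls; mkdir -p pics
```

Create h.py:
```python
import numpy as np, cv2
from workcell import ctrl
from scipy.spatial.transform import Rotation as Ro
N=["wide_battery","slim_battery","short_battery","tower_battery","wide_cradle","slim_cradle","short_cradle","tower_cradle","meter","adapter"]
def save(p,n): cv2.imwrite(f"pics/{n}.png",p["frame"][:,:,::-1])
def back(p,px,z):
    d=np.array([(px[0]-p["cx"])/p["fx"],(px[1]-p["cy"])/p["fy"],1.]);R=np.array(p["R"]);t=np.array(p["t"])
    d=R.T@d;o=-R.T@t;return (o+d*(z-o[2])/d[2])
```

Run:
```python
from h import *
s=ctrl.observe();print({k:np.round(v,3) for k,v in s.items()})
for c in ["top","side","wrist"]:
    p=ctrl.get_image(c);save(p,c+"0");print(c,{k:np.round(v,3).tolist() for k,v in p.items() if k not in("frame",) and not isinstance(v,str)})
    if c!="wrist":
        for n in N:
            print(n,[(round(r["confidence"],2),np.round(r["pixel"]).tolist(),np.round(back(p,r["pixel"],0)[:2]).tolist()) for r in ctrl.pinpoint(n,p)[:3]], [(round(r["confidence"],2),np.round(r["bbox"]).tolist()) for r in ctrl.cut_out(n,p)[:2]])
```

```text
pics
{'clock': np.float64(0.0), 'qpos': array([-1.41 ,  0.131,  1.489,  0.   ,  1.523, -0.085]), 'qd': array([-0.001, -0.   , -0.001, -0.   , -0.002, -0.001]), 'joint_efforts': array([ 0.0000e+00, -5.5983e+01, -4.9177e+01,  7.7000e-02,  3.5000e-02,
       -0.0000e+00]), 'eef_pos': array([ 145.958, -581.553,  301.713]), 'orientation': array([-0.001,  0.992,  0.123, -0.   ]), 'force': array([ 0.02 ,  0.577, -0.794]), 'moment': array([ 0.011, -0.026, -0.029]), 'grasp_force': np.float64(0.0), 'width': np.float64(92.701)}
top {'fx': 369.283, 'fy': 369.283, 'cx': 318.615, 'cy': 208.084, 'R': [[-0.009, -1.0, 0.001], [-0.982, 0.009, -0.188], [0.188, -0.003, -0.982]], 't': [17.134, 446.083, 1134.185], 'shot': 1}
wide_battery [(0.67, [210.0, 212.0], [444.0, 370.0])] [(0.75, [210.0, 214.0, 30.0, 38.0])]
slim_battery [(0.63, [325.0, 146.0], [668.0, -12.0])] [(0.7, [324.0, 148.0, 11.0, 33.0])]
short_battery [(0.75, [324.0, 148.0], [661.0, -7.0]), (0.58, [412.0, 154.0], [639.0, -306.0])] []
tower_battery [(0.81, [317.0, 217.0], [423.0, 19.0])] [(0.86, [319.0, 213.0, 17.0, 28.0])]
wide_cradle [(0.9
[... 1427 characters left out ...]
 47.0, 23.0])]
slim_cradle [(0.61, [223.0, 240.0], [654.0, 141.0])] [(0.55, [221.0, 241.0, 44.0, 40.0]), (0.19, [244.0, 192.0, 35.0, 28.0])]
short_cradle [(0.78, [339.0, 169.0], [438.0, -186.0]), (0.6, [225.0, 239.0], [651.0, 137.0])] [(0.76, [343.0, 170.0, 28.0, 20.0])]
tower_cradle [(0.95, [263.0, 168.0], [652.0, -136.0])] [(0.94, [262.0, 169.0, 35.0, 21.0])]
meter [(0.89, [203.0, 298.0], [630.0, 302.0])] [(0.88, [204.0, 295.0, 58.0, 46.0])]
adapter [(0.83, [349.0, 137.0], [441.0, -346.0])] []
wrist {'fx': 309.707, 'fy': 309.707, 'cx': 321.36, 'cy': 203.171, 'hand_eye': [[0.0, -0.96, -0.28, 79.234], [1.0, 0.0, 0.001, 0.613], [-0.001, -0.28, 0.96, -82.076], [0.0, 0.0, 0.0, 1.0]], 'shot': 3}
```

Run:
```python
import cv2
a=cv2.imread("pics/top0.png")[110:310,150:470];cv2.imwrite("pics/top0c.png",cv2.resize(a,None,fx=2.5,fy=2.5,interpolation=cv2.INTER_CUBIC))
a=cv2.imread("pics/side0.png")[90:390,150:470];cv2.imwrite("pics/side0c.png",cv2.resize(a,None,fx=2,fy=2,interpolation=cv2.INTER_CUBIC))
```

```text
(no output)
```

View pics/top0c.png

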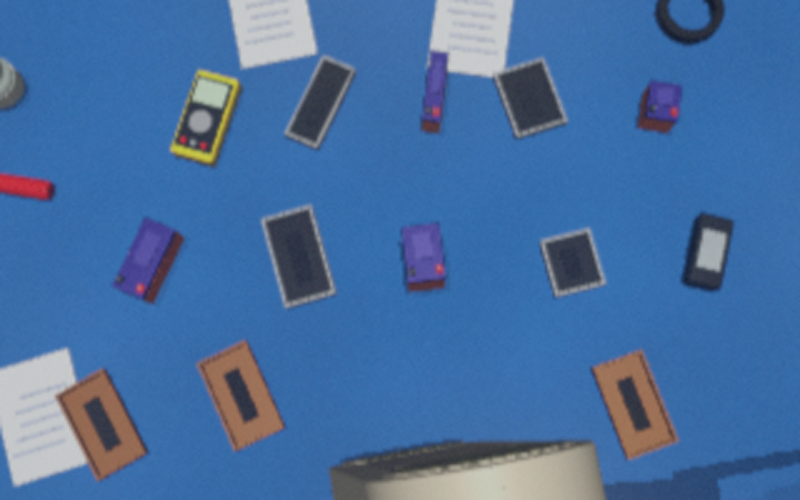

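View pics/side0c.png

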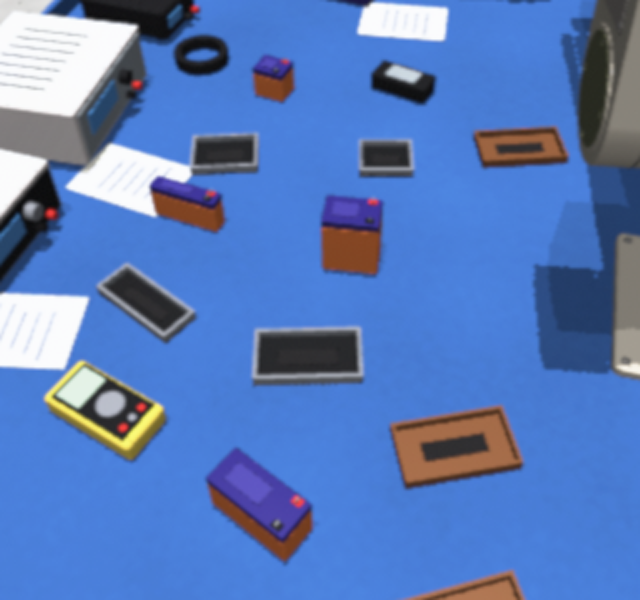

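The grey cradles are the real targets. In the top picture they are at wide (269,212), slim (277,153), short (379,215) and tower (362,150). The look-alikes are the three brown trays at (190,280), (246,268) and (404,272), which I'll leave alone.

The batteries are at wide (210,213), slim (324,147), short (413,152) and tower (319,213). The adapter is at (433,210) and the meter at (235,157). The side view agrees.

Next I'll go closer with the wrist camera.

The rows are not in the units I measure in: shifts go in shares of 1000 mm and turns go in shares of 180 degrees. I convert before sending: 456 mm / 1000 = 0.456, -279 mm / 1000 = -0.279, 0.246 rad / 3.1416 = 0.0783.

Request:
{"op": "drive_effector", "data": {"steps": {"dx":[0.456,0.456,0.456,0.456,0.456,0.456,0.456,0.456,0.456,0.456,0.456,0.456,0.456,0.456],"dy":[-0.279,-0.279,-0.279,-0.279,-0.279,-0.279,-0.279,-0.279,-0.279,-0.279,-0.279,-0.279,-0.279,-0.279],"dz":[0,0,0,0,0,0,0,0,0,0,0,0,0,0],"rx":[0,0,0,0,0,0,0,0,0,0,0,0,0,0],"ry":[0,0,0,0,0,0,0,0,0,0,0,0,0,0],"rz":[0.0783,0.0783,0.0783,0.0783,0.0783,0.0783,0.0783,0.0783,0.0783,0.0783,0.0783,0.0783,0.0783,0.0783]}, "jaw": 93, "grip_n": 40}}

```text
clock: 3.9
eef_pos: [520.1, -201.0, 302.9]
orientation: [0.0, 1.0, -0.001, 0.0]
force: [-0.8, -0.7, -0.3]
width: 93.2
grasp_force: 0.0
```

Add to h.py:
```python
from scipy.optimize import minimize
DIM=dict(wide_battery=(97,43,52),slim_battery=(97,24,52),short_battery=(51,42,51),tower_battery=(70,47,86),wide_cradle=(122,68,14),slim_cradle=(122,49,14),short_cradle=(76,67,14),tower_cradle=(95,72,14))
PRI=dict(wide_battery=(438,368),slim_battery=(660,-9),short_battery=(633,-309),tower_battery=(428,20),wide_cradle=(438,171),slim_cradle=(652,145),short_cradle=(438,-186),tower_cradle=(652,-136))
def shoot(c):
    s=ctrl.observe();p=ctrl.get_image(c)
    if c=="wrist":
        q=s["orientation"];Rt=Ro.from_quat([q[1],q[2],q[3],q[0]]).as_matrix();H=np.array(p["hand_eye"])
        Rc=Rt@H[:3,:3];o=Rt@H[:3,3]+s["eef_pos"];p["Rw"]=Rc.T;p["tw"]=-Rc.T@o
    return p
def proj(p,X):
    if "Rw" in p:
        c=X@p["Rw"].T+p["tw"];r=np.hypot(c[:,0],c[:,1])+1e-9;k=np.arctan2(r,c[:,2])/r
        return np.c_[p["cx"]+p["fx"]*k*c[:,0],p["cy"]+p["fy"]*k*c[:,1]]
    c=X@np.array(p["R"]).T+np.array(p["t"]);return np.c_[p["cx"]+p["fx"]*c[:,0]/c[:,2],p["cy"]+p["fy"]*c[:,1]/c[:,2]]
def hull(p,n,v):
    d=np.array(DIM[n]);x,y,w,z=v
    e=np.linspace(-.5,.5,9);g=[(a,b,h) for h in(0,1) for a in e for b in e if abs(a)==.5 or abs(b)==.5]
    X=np.array(g)*d;X=X@Ro.from_euler("z",w).as_matrix().T+[x,y,z]
    return cv2.convexHull(proj(p,X).astype(np.float32))
S=4
def fill(h,o,sz):
    m=np.zeros((sz[1]*S,sz[0]*S),np.uint8);cv2.fillPoly(m,[np.round(((h.reshape(-1,2)-o+.5)*S-.5)*16).astype(np.int32)],1,shift=4);return cv2.resize(m.astype(np.float32),sz,interpolation=cv2.INTER_AREA)
def mask(p,n):
    best=None;x=proj(p,np.array([[*PRI[n],DIM[n][2]/2.]]))[0]
    for r in ctrl.cut_out(n,p):
        d=np.hypot(*(np.array(r["bbox"][:2])-x))
        if d<30 and (best is None or d<best[0]): best=(d,r)
    return None if best is None else (best[1]["pixels"].astype(np.float32),round(best[1]["confidence"],2))
def fit(n,views,freez=False):
    V=[]
    for p,m in views:
        ys,xs=np.nonzero(m);o=np.array([max(xs.min()-25,0),max(ys.min()-25,0)]);c=m[o[1]:ys.max()+25,o[0]:xs.max()+25];V.append((p,c,o,(c.shape[1],c.shape[0])))
    def cost(v):
        v=[v[0],v[1],v[2]/50,v[3] if freez else 0];t=0
        for p,c,o,s in V:
            f=fill(hull(p,n,v),o,s);t+=np.abs(f-c).sum()/c.sum()
        return t/len(V)+ (0.0002*v[3]**2 if freez else 0)*0
    best=None
    for w in(-.4,-.2,0,.2,.4):
        v0=[*PRI[n],w*50]+([0] if freez else []);sim=np.array([v0]+[np.add(v0,np.eye(len(v0))[i]*10) for i in range(len(v0))])
        r=minimize(cost,v0,method="Nelder-Mead",options=dict(initial_simplex=sim,xatol=.05,fatol=1e-4,maxiter=400))
        if best is None or r.fun<best.fun:best=r
    v=best.x;return np.round([v[0],v[1],v[2]/50,v[3] if freez else 0],3),round(best.fun,3)
```

Create look.py:
```python
from h import *
import sys,pickle
tag=sys.argv[1];ps=[shoot(c) for c in sys.argv[2].split(",")];names=sys.argv[3].split(",") if len(sys.argv)>3 else list(DIM)
for c,p in zip(sys.argv[2].split(","),ps):save(p,tag+c)
out={}
for n in names:
    vs=[(c,p,mask(p,n)) for c,p in zip(sys.argv[2].split(","),ps)]
    vs=[(c,p,m) for c,p,m in vs if m is not None]
    for c,p,m in vs: print(n,c,m[1],*fit(n,[(p,m[0])]))
    if len(vs)>1: print(n,"joint",*fit(n,[(p,m[0]) for c,p,m in vs],True))
    out[n]=[(p,m[0]) for c,p,m in vs]
pickle.dump(out,open(tag+".pkl","wb"))
```

```bash
time python3 look.py a wrist,side,top
```

```text
wide_battery wrist 0.66 [436.146 364.031  -0.457   0.   ] 0.068
wide_battery side 0.82 [ 4.33685e+02  3.64858e+02 -4.31000e-01  0.00000e+00] 0.081
wide_battery top 0.64 [ 4.31521e+02  3.65971e+02 -3.97000e-01  0.00000e+00] 0.064
wide_battery joint [ 4.33124e+02  3.65765e+02 -4.09000e-01 -1.60600e+00] 0.082
slim_battery wrist 0.7 [ 6.61474e+02 -7.59700e+00 -1.30000e-01  0.00000e+00] 0.059
slim_battery side 0.61 [ 6.59131e+02 -5.65300e+00 -1.50000e-01  0.00000e+00] 0.075
slim_battery top 0.65 [ 6.56448e+02 -6.60400e+00 -1.00000e-01  0.00000e+00] 0.17
slim_battery joint [ 6.61164e+02 -7.02200e+00 -1.24000e-01 -1.37900e+00] 0.107
short_battery wrist 0.69 [ 6.38081e+02 -3.06533e+02 -1.71000e-01  0.00000e+00] 0.04
short_battery side 0.95 [ 6.33086e+02 -3.05507e+02  2.30000e-02  0.00000e+00] 0.084
short_battery joint [ 6.36951e+02 -3.07410e+02 -1.43000e-01 -2.06100e+00] 0.099
tower_battery wrist 0.92 [4.3819e+02 7.0900e+00 3.9600e-01 0.0000e+00] 0.313
tower_
[... 784 characters left out ...]
 0.085
slim_cradle joint [ 6.54152e+02  1.47918e+02 -4.30000e-01 -9.30000e-02] 0.079
short_cradle wrist 0.84 [ 4.31258e+02 -1.84929e+02  2.34000e-01  0.00000e+00] 0.032
short_cradle side 0.89 [ 4.31742e+02 -1.80190e+02  2.35000e-01  0.00000e+00] 0.052
short_cradle joint [ 4.31410e+02 -1.84237e+02  2.38000e-01 -2.88800e+00] 0.053
tower_cradle wrist 0.66 [ 6.58470e+02 -1.36137e+02  3.15000e-01  0.00000e+00] 0.027
tower_cradle side 0.58 [ 6.55267e+02 -1.34246e+02  3.42000e-01  0.00000e+00] 0.058
tower_cradle top 0.84 [ 6.54608e+02 -1.32390e+02  2.91000e-01  0.00000e+00] 0.332
tower_cradle joint [ 6.57327e+02 -1.35319e+02  3.25000e-01 -2.66800e+00] 0.174
real	0m12.635s
user	0m8.457s
sys	0m0.164s
```

View pics/awrist.png

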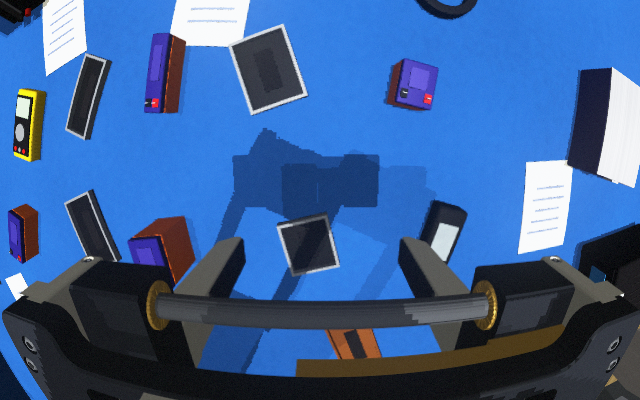

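The picture shows the short battery at (413,84), the grey short cradle at (308,244) and the tower cradle at (268,68). A brown tray sits behind the fingers at (352,343). The fits agree with this, so I'll start with the short battery.

In the tool's units: 118 mm / 1000 = 0.118, 106 mm / 1000 = 0.106, 0.16 rad / 3.1416 = 0.0509.

Request:
{"op": "drive_effector", "data": {"steps": {"dx":[0.118,0.118,0.118,0.118,0.118,0.118,0.118],"dy":[0.106,0.106,0.106,0.106,0.106,0.106,0.106],"dz":[0.09,0.09,0.09,0.09,0.09,0.09,0.09],"rx":[0,0,0,0,0,0,0],"ry":[0,0,0,0,0,0,0],"rz":[0.0509,0.0509,0.0509,0.0509,0.0509,0.0509,0.0509]}}}

```text
clock: 6.12
eef_pos: [638.8, -306.2, 216.0]
orientation: [0.001, 0.997, -0.08, 0.002]
force: [0.3, -0.3, 0.0]
width: 93.2
grasp_force: 0.0
```

```bash
python3 look.py b wrist,side short_battery,tower_cradle
```

```text
short_battery wrist 0.83 [ 6.38257e+02 -3.06679e+02 -1.83000e-01  0.00000e+00] 0.04
short_battery side 0.55 [ 6.34140e+02 -3.04442e+02 -1.69000e-01  0.00000e+00] 0.048
short_battery joint [ 6.36817e+02 -3.06399e+02 -1.49000e-01 -2.34900e+00] 0.06
tower_cradle wrist 0.72 [ 6.58037e+02 -1.36009e+02  3.11000e-01  0.00000e+00] 0.023
tower_cradle side 0.66 [ 6.54307e+02 -1.34971e+02  2.60000e-01  0.00000e+00] 0.054
tower_cradle joint [ 6.56984e+02 -1.35215e+02  3.15000e-01 -1.79700e+00] 0.052
```

In the tool's units: 112 mm / 1000 = 0.112, 105 mm / 1000 = 0.105.

Request:
{"op": "drive_effector", "data": {"steps": {"dx":[0,0,0,0,0,0],"dy":[0,0,0,0,0,0],"dz":[0.05,0.09,0.105,0.112,0.112,0.112],"rx":[0,0,0,0,0,0],"ry":[0,0,0,0,0,0],"rz":[0,0,0,0,0,0]}}}

```text
clock: 7.18
eef_pos: [639.5, -307.0, 102.9]
orientation: [0.001, 0.997, -0.08, 0.001]
force: [0.3, 0.6, 0.6]
width: 92.7
grasp_force: 0.0
```

Request:
{"op": "drive_effector", "data": {"steps": {"dx":[0,0,0,0,0,0,0,0],"dy":[0,0,0,0,0,0,0,0],"dz":[0,0,0,0,0,0,0,0],"rx":[0,0,0,0,0,0,0,0],"ry":[0,0,0,0,0,0,0,0],"rz":[0,0,0,0,0,0,0,0]}, "jaw": 20, "grip_n": 35}}

```text
clock: 8.18
eef_pos: [638.4, -306.4, 100.7]
orientation: [-0.0, 0.997, -0.08, -0.0]
force: [-0.3, 0.0, -0.5]
width: 42.1
grasp_force: 34.8
```

In the tool's units: -222.6 mm / 1000 = -0.2226, -110 mm / 1000 = -0.11, -0.396 rad / 3.1416 = -0.1261.

Request:
{"op": "drive_effector", "data": {"steps": {"dx":[0,0,0,-0.05,-0.1,-0.15,-0.2,-0.2226,-0.2226,-0.2226,-0.2226],"dy":[0,0,0,-0.02,-0.04,-0.06,-0.078,-0.0867,-0.0867,-0.0867,-0.0867],"dz":[-0.02,-0.06,-0.1,-0.11,-0.11,-0.11,-0.11,-0.11,-0.11,-0.11,-0.11],"rx":[0,0,0,0,0,0,0,0,0,0,0],"ry":[0,0,0,0,0,0,0,0,0,0,0],"rz":[0,0,0,-0.0318,-0.0637,-0.0955,-0.1261,-0.1261,-0.1261,-0.1261,-0.1261]}}}

```text
clock: 9.55
eef_pos: [433.3, -185.8, 211.3]
orientation: [0.0, 0.993, 0.118, 0.0]
force: [-0.3, 1.3, -3.2]
width: 41.8
grasp_force: 34.8
```

```bash
python3 look.py c wrist,side short_battery,short_cradle
```

```text
short_cradle wrist 0.9 [ 4.31994e+02 -1.84192e+02  2.35000e-01  0.00000e+00] 0.687
short_cradle side 0.56 [ 4.28119e+02 -1.83917e+02  2.29000e-01  0.00000e+00] 0.098
short_cradle joint [ 4.31276e+02 -1.84498e+02  2.37000e-01 -2.70000e+00] 0.403
```

View pics/cwrist.png

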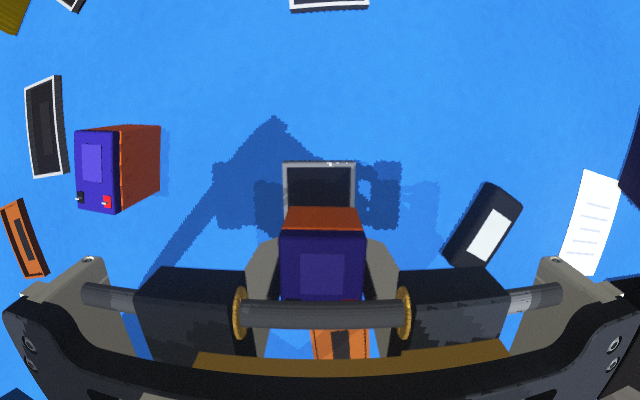

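In the tool's units: 105.5 mm / 1000 = 0.1055, 104 mm / 1000 = 0.104.

Request:
{"op": "drive_effector", "data": {"steps": {"dx":[0,0,0,0,0,0,0,0,0],"dy":[0,0,0,0,0,0,0,0,0],"dz":[0.04,0.075,0.09,0.098,0.102,0.104,0.1055,0.1055,0.1055],"rx":[0,0,0,0,0,0,0,0,0],"ry":[0,0,0,0,0,0,0,0,0],"rz":[0,0,0,0,0,0,0,0,0]}}}

```text
clock: 10.98
eef_pos: [432.6, -185.4, 105.5]
orientation: [0.0, 0.993, 0.118, 0.0]
force: [-0.1, -0.3, -3.0]
width: 41.7
grasp_force: 34.8
```

Request:
{"op": "drive_effector", "data": {"steps": {"dx":[0,0,0,0,0,0,0,0,0,0,0],"dy":[0,0,0,0,0,0,0,0,0,0,0],"dz":[0,0,0,0,0,-0.04,-0.09,-0.14,-0.19,-0.2,-0.2],"rx":[0,0,0,0,0,0,0,0,0,0,0],"ry":[0,0,0,0,0,0,0,0,0,0,0],"rz":[0,0,0,0,0,0,0,0,0,0,0]}, "jaw": 92}}

```text
clock: 12.35
eef_pos: [432.7, -185.4, 305.6]
orientation: [0.0, 0.993, 0.118, 0.001]
force: [0.7, -1.2, -0.9]
width: 91.7
grasp_force: 0.0
```

```bash
python3 look.py d wrist,side short_battery,wide_cradle,tower_battery,slim_battery
```

```text
wide_cradle wrist 0.69 [4.43344e+02 1.74323e+02 2.87000e-01 0.00000e+00] 0.032
wide_cradle side 0.94 [4.41226e+02 1.75233e+02 2.74000e-01 0.00000e+00] 0.027
wide_cradle joint [ 4.42540e+02  1.74934e+02  2.84000e-01 -7.79000e-01] 0.037
tower_battery wrist 0.9 [4.3337e+02 1.0764e+01 1.4800e-01 0.0000e+00] 0.046
tower_battery side 0.87 [4.30727e+02 1.25310e+01 1.42000e-01 0.00000e+00] 0.038
tower_battery joint [ 4.32402e+02  1.07980e+01  1.20000e-01 -2.76100e+00] 0.046
slim_battery side 0.7 [ 6.59312e+02 -7.62300e+00 -1.52000e-01  0.00000e+00] 0.093
```

In the tool's units: 264 mm / 1000 = 0.264, -119.5 mm / 1000 = -0.1195, 0.366 rad / 3.1416 = 0.1165.

```bash
sed -i 's/short_battery=(633,-309)/short_battery=(431,-185)/' h.py
```

Request:
{"op": "drive_effector", "data": {"steps": {"dx":[0.264,0.264,0.264,0.264,0.264,0.264,0.264,0.264],"dy":[-0.1195,-0.1195,-0.1195,-0.1195,-0.1195,-0.1195,-0.1195,-0.1195],"dz":[0.09,0.09,0.09,0.09,0.09,0.09,0.09,0.09],"rx":[0,0,0,0,0,0,0,0],"ry":[0,0,0,0,0,0,0,0],"rz":[0.1165,0.1165,0.1165,0.1165,0.1165,0.1165,0.1165,0.1165]}}}

```text
clock: 13.85
eef_pos: [661.2, -8.5, 216.9]
orientation: [0.0, 0.998, -0.066, 0.001]
force: [1.3, -0.3, 0.3]
width: 92.1
grasp_force: 0.0
```

```bash
python3 look.py e wrist,side short_battery,slim_battery,slim_cradle
```

```text
short_battery side 0.97 [ 4.31205e+02 -1.87372e+02  2.41000e-01  0.00000e+00] 0.039
slim_battery wrist 0.56 [ 6.62374e+02 -7.75600e+00 -1.25000e-01  0.00000e+00] 0.05
slim_battery side 0.73 [ 6.58929e+02 -7.43000e+00 -2.16000e-01  0.00000e+00] 0.144
slim_battery joint [ 6.6101e+02 -7.6370e+00 -1.2900e-01 -3.0870e+00] 0.101
slim_cradle wrist 0.86 [ 6.55779e+02  1.47470e+02 -4.39000e-01  0.00000e+00] 0.038
slim_cradle side 0.88 [ 6.52338e+02  1.48547e+02 -4.45000e-01  0.00000e+00] 0.048
slim_cradle joint [ 6.54835e+02  1.48133e+02 -4.32000e-01 -1.30200e+00] 0.054
```

In the tool's units: 113 mm / 1000 = 0.113, 105 mm / 1000 = 0.105.

Request:
{"op": "drive_effector", "data": {"steps": {"dx":[0,0,0,0,0,0],"dy":[0,0,0,0,0,0],"dz":[0.05,0.09,0.105,0.113,0.113,0.113],"rx":[0,0,0,0,0,0],"ry":[0,0,0,0,0,0],"rz":[0,0,0,0,0,0]}}}

```text
clock: 15.0
eef_pos: [662.5, -7.5, 104.2]
orientation: [0.0, 0.998, -0.065, 0.001]
force: [-0.1, 0.3, -0.0]
width: 92.0
grasp_force: 0.0
```

Request:
{"op": "drive_effector", "data": {"steps": {"dx":[0,0,0,0,0,0,0,0,0],"dy":[0,0,0,0,0,0,0,0,0],"dz":[0,0,0,0,0,0,0,0,0],"rx":[0,0,0,0,0,0,0,0,0],"ry":[0,0,0,0,0,0,0,0,0],"rz":[0,0,0,0,0,0,0,0,0]}, "jaw": 10, "grip_n": 35}}

```text
clock: 16.12
eef_pos: [661.3, -7.4, 102.2]
orientation: [0.0, 0.998, -0.065, -0.0]
force: [-0.0, -0.2, -0.2]
width: 23.8
grasp_force: 35.0
```

In the tool's units: -153.2 mm / 1000 = -0.1532, -110 mm / 1000 = -0.11, 0.303 rad / 3.1416 = 0.0964.

Request:
{"op": "drive_effector", "data": {"steps": {"dx":[0,0,-0.004,-0.011,-0.018,-0.026,-0.026,-0.026,-0.026],"dy":[0,0,-0.02,-0.065,-0.11,-0.1532,-0.1532,-0.1532,-0.1532],"dz":[-0.02,-0.06,-0.09,-0.1,-0.1,-0.1,-0.1,-0.1,-0.1],"rx":[0,0,0,0,0,0,0,0,0],"ry":[0,0,0,0,0,0,0,0,0],"rz":[0,0,0.0159,0.0477,0.0796,0.0964,0.0964,0.0964,0.0964]}}}

```text
clock: 17.25
eef_pos: [655.5, 146.7, 202.6]
orientation: [0.0, 0.977, -0.215, 0.0]
force: [-0.6, -0.4, -2.2]
width: 23.9
grasp_force: 35.0
```

```bash
python3 look.py f wrist,side slim_cradle
```

```text
slim_cradle side 0.8 [ 6.53234e+02  1.48486e+02 -4.33000e-01  0.00000e+00] 0.066
```

View pics/fwrist.png

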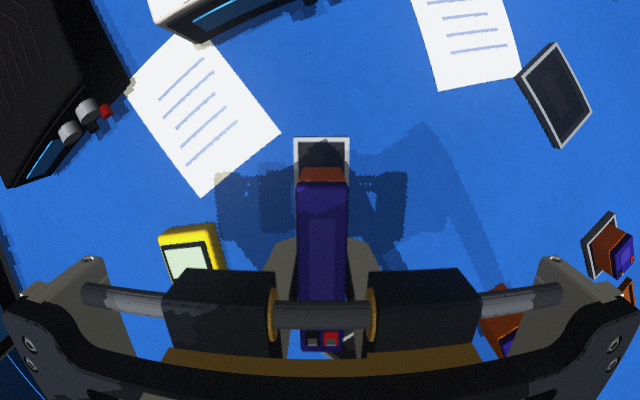

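In the tool's units: 95.5 mm / 1000 = 0.0955, 94 mm / 1000 = 0.094.

Request:
{"op": "drive_effector", "data": {"steps": {"dx":[0,0,0,0,0,0,0,0,0],"dy":[0,0,0,0,0,0,0,0,0],"dz":[0.035,0.065,0.08,0.088,0.092,0.094,0.0955,0.0955,0.0955],"rx":[0,0,0,0,0,0,0,0,0],"ry":[0,0,0,0,0,0,0,0,0],"rz":[0,0,0,0,0,0,0,0,0]}}}

```text
clock: 18.58
eef_pos: [655.5, 147.9, 107.1]
orientation: [-0.0, 0.977, -0.215, 0.0]
force: [-0.1, -0.2, -3.6]
width: 23.9
grasp_force: 35.0
```

Request:
{"op": "drive_effector", "data": {"steps": {"dx":[0,0,0,0,0,0,0,0,0,0,0,0],"dy":[0,0,0,0,0,0,0,0,0,0,0,0],"dz":[0,0,0,0,0,0,-0.04,-0.09,-0.14,-0.19,-0.2,-0.2],"rx":[0,0,0,0,0,0,0,0,0,0,0,0],"ry":[0,0,0,0,0,0,0,0,0,0,0,0],"rz":[0,0,0,0,0,0,0,0,0,0,0,0]}, "jaw": 92}}

```text
clock: 20.08
eef_pos: [655.7, 147.9, 307.3]
orientation: [-0.0, 0.977, -0.215, 0.001]
force: [-0.3, -0.2, -0.2]
width: 92.1
grasp_force: 0.0
```

```bash
python3 look.py g wrist,side slim_cradle,wide_battery,wide_cradle
```

```text
slim_cradle wrist 0.63 [ 6.55847e+02  1.46410e+02 -4.32000e-01  0.00000e+00] 1.038
slim_cradle side 0.91 [ 6.52982e+02  1.50938e+02 -4.06000e-01  0.00000e+00] 1.297
slim_cradle joint [ 6.55549e+02  1.46587e+02 -4.27000e-01 -7.01900e+00] 1.158
wide_battery wrist 0.73 [436.003 363.567  -0.449   0.   ] 0.358
wide_battery side 0.79 [ 4.34177e+02  3.64873e+02 -4.29000e-01  0.00000e+00] 0.04
wide_battery joint [ 4.34565e+02  3.64521e+02 -4.26000e-01 -2.61000e+00] 0.196
wide_cradle wrist 0.66 [4.44172e+02 1.73533e+02 2.34000e-01 0.00000e+00] 1.143
```

In the tool's units: -290 mm / 1000 = -0.29, -104.4 mm / 1000 = -0.1044.

```bash
sed -i 's/slim_battery=(660,-9)/slim_battery=(655,148)/' h.py
```

Request:
{"op": "drive_effector", "data": {"steps": {"dx":[-0.29,-0.29,-0.29,-0.29,-0.29,-0.29,-0.29,-0.29,-0.29],"dy":[-0.1044,-0.1044,-0.1044,-0.1044,-0.1044,-0.1044,-0.1044,-0.1044,-0.1044],"dz":[0.09,0.09,0.09,0.09,0.09,0.09,0.09,0.09,0.09],"rx":[0,0,0,0,0,0,0,0,0],"ry":[0,0,0,0,0,0,0,0,0],"rz":[0,0,0,0,0,0,0,0,0]}}}

```text
clock: 21.6
eef_pos: [437.3, 363.5, 217.3]
orientation: [-0.0, 0.976, -0.216, 0.0]
force: [-0.6, -0.1, 0.5]
width: 92.1
grasp_force: 0.0
```

```bash
python3 look.py i wrist,side,top slim_battery,short_battery,wide_battery,wide_cradle
```

```text
slim_battery side 0.86 [ 6.66899e+02  1.43522e+02 -6.10000e-01  0.00000e+00] 0.278
slim_battery top 0.69 [ 6.53325e+02  1.51140e+02 -4.34000e-01  0.00000e+00] 0.1
slim_battery joint [ 6.54965e+02  1.49789e+02 -4.91000e-01  1.70500e+00] 0.241
short_battery side 0.39 [ 4.26892e+02 -1.91075e+02  2.06000e-01  0.00000e+00] 7.21
wide_battery wrist 0.56 [ 4.36608e+02  3.63885e+02 -3.96000e-01  0.00000e+00] 0.037
wide_battery side 0.82 [ 4.33140e+02  3.65405e+02 -4.13000e-01  0.00000e+00] 0.076
wide_battery joint [ 4.35189e+02  3.64140e+02 -3.94000e-01 -3.67800e+00] 0.056
wide_cradle wrist 0.63 [4.43895e+02 1.73030e+02 2.80000e-01 0.00000e+00] 0.034
wide_cradle side 0.74 [4.27885e+02 1.70983e+02 2.65000e-01 0.00000e+00] 2.331
wide_cradle top 0.66 [4.39496e+02 1.75269e+02 2.92000e-01 0.00000e+00] 0.042
wide_cradle joint [ 4.42028e+02  1.73583e+02  2.79000e-01 -2.94500e+00] 0.822
```

In the tool's units: 114.5 mm / 1000 = 0.1145, 105 mm / 1000 = 0.105, -0.03 rad / 3.1416 = -0.0095.

Request:
{"op": "drive_effector", "data": {"steps": {"dx":[0,0,0,0,0,0],"dy":[0,0,0,0,0,0],"dz":[0.05,0.09,0.105,0.1145,0.1145,0.1145],"rx":[0,0,0,0,0,0],"ry":[0,0,0,0,0,0],"rz":[-0.0095,-0.0095,-0.0095,-0.0095,-0.0095,-0.0095]}}}

```text
clock: 23.1
eef_pos: [436.9, 365.0, 103.9]
orientation: [-0.001, 0.98, -0.2, 0.001]
force: [-0.0, -0.1, -0.4]
width: 91.9
grasp_force: 0.0
```

Request:
{"op": "drive_effector", "data": {"steps": {"dx":[0,0,0,0,0,0,0,0,0],"dy":[0,0,0,0,0,0,0,0,0],"dz":[0,0,0,0,0,0,0,0,0],"rx":[0,0,0,0,0,0,0,0,0],"ry":[0,0,0,0,0,0,0,0,0],"rz":[0,0,0,0,0,0,0,0,0]}, "jaw": 30, "grip_n": 45}}

```text
clock: 24.22
eef_pos: [435.9, 364.2, 102.2]
orientation: [0.0, 0.98, -0.2, -0.0]
force: [-0.5, -1.5, 2.0]
width: 42.7
grasp_force: 45.0
```

In the tool's units: 172.2 mm / 1000 = 0.1722, -100 mm / 1000 = -0.1, -0.686 rad / 3.1416 = -0.2184.

Request:
{"op": "drive_effector", "data": {"steps": {"dx":[0,0,0.008,0.024,0.04,0.056,0.072,0.0815,0.0815,0.0815,0.0815],"dy":[0,0,0.017,0.05,0.085,0.12,0.153,0.1722,0.1722,0.1722,0.1722],"dz":[-0.02,-0.06,-0.09,-0.1,-0.1,-0.1,-0.1,-0.1,-0.1,-0.1,-0.1],"rx":[0,0,0,0,0,0,0,0,0,0,0],"ry":[0,0,0,0,0,0,0,0,0,0,0],"rz":[0,0,-0.0159,-0.0637,-0.1114,-0.1592,-0.1974,-0.2184,-0.2184,-0.2184,-0.2184]}}}

```text
clock: 25.6
eef_pos: [443.3, 174.7, 202.4]
orientation: [-0.0, 0.99, 0.141, 0.0]
force: [-0.4, -0.2, -6.5]
width: 42.9
grasp_force: 45.0
```

```bash
python3 look.py j wrist,side wide_cradle,tower_battery
```

```text
wide_cradle side 0.77 [4.40991e+02 1.76317e+02 2.70000e-01 0.00000e+00] 0.035
tower_battery wrist 0.8 [448.77    3.165   1.328   0.   ] 0.546
tower_battery side 0.73 [4.2311e+02 1.0434e+01 1.7500e-01 0.0000e+00] 0.39
tower_battery joint [ 4.29968e+02 -4.37950e+01 -2.33000e-01 -5.97920e+01] 0.441
```

View pics/jwrist.png

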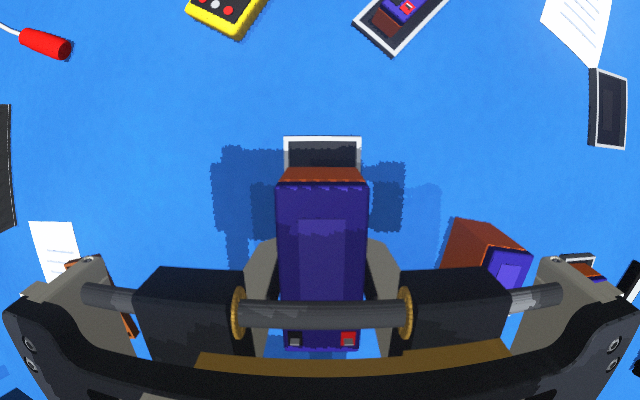

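The wide battery is square above the grey wide cradle: its lid is centred at column 322, and so is the cradle rim. I'll lower it now.

In the tool's units: 95.5 mm / 1000 = 0.0955, 94 mm / 1000 = 0.094.

Request:
{"op": "drive_effector", "data": {"steps": {"dx":[0,0,0,0,0,0,0,0,0],"dy":[0,0,0,0,0,0,0,0,0],"dz":[0.035,0.065,0.08,0.088,0.092,0.094,0.0955,0.0955,0.0955],"rx":[0,0,0,0,0,0,0,0,0],"ry":[0,0,0,0,0,0,0,0,0],"rz":[0,0,0,0,0,0,0,0,0]}}}

```text
clock: 27.02
eef_pos: [443.5, 174.0, 107.0]
orientation: [-0.0, 0.99, 0.141, 0.0]
force: [0.8, -0.9, -6.4]
width: 43.0
grasp_force: 45.0
```

Request:
{"op": "drive_effector", "data": {"steps": {"dx":[0,0,0,0,0,0,0,0,0,0,0,0],"dy":[0,0,0,0,0,0,0,0,0,0,0,0],"dz":[0,0,0,0,0,0,-0.04,-0.09,-0.14,-0.19,-0.23,-0.23],"rx":[0,0,0,0,0,0,0,0,0,0,0,0],"ry":[0,0,0,0,0,0,0,0,0,0,0,0],"rz":[0,0,0,0,0,0,0,0,0,0,0,0]}, "jaw": 92}}

```text
clock: 28.52
eef_pos: [444.8, 174.4, 341.0]
orientation: [-0.0, 0.99, 0.141, 0.004]
force: [-0.3, 0.1, -0.3]
width: 91.9
grasp_force: 0.0
```

```bash
sed -i 's/wide_battery=(438,368)/wide_battery=(443,174)/' h.py;  python3 look.py k wrist,side,top wide_battery,slim_battery,short_battery,tower_battery,tower_cradle
```

```text
wide_battery wrist 0.67 [4.43662e+02 1.72853e+02 2.79000e-01 0.00000e+00] 0.036
wide_battery side 0.62 [4.42961e+02 1.71125e+02 2.53000e-01 0.00000e+00] 0.03
wide_battery top 0.63 [427.962 187.343   0.655   0.   ] 7.952
wide_battery joint [4.41407e+02 1.75656e+02 2.76000e-01 2.14000e+00] 2.954
slim_battery wrist 0.86 [ 6.57913e+02  1.47170e+02 -4.32000e-01  0.00000e+00] 0.039
slim_battery side 0.66 [ 6.54996e+02  1.47501e+02 -4.67000e-01  0.00000e+00] 0.105
slim_battery top 0.6 [ 6.53235e+02  1.51500e+02 -4.08000e-01  0.00000e+00] 0.204
slim_battery joint [ 6.55332e+02  1.48388e+02 -4.35000e-01  3.44100e+00] 0.143
short_battery wrist 0.96 [ 4.33678e+02 -1.86513e+02  6.50000e-02  0.00000e+00] 0.251
short_battery side 0.58 [ 4.30666e+02 -1.89625e+02  2.02000e-01  0.00000e+00] 0.062
short_battery top 0.6 [ 4.30308e+02 -1.84060e+02  2.21000e-01  0.00000e+00] 0.058
short_battery joint [ 4.30542e+02 -1.84766e+02  2.10000e-01  2.50200e+00] 0.155
tower_battery wrist 0.63 [4.33396e+02 1.01470e+01 1.21000e-01 0.00000e+00] 0.136
tower_battery side 0.68 [4.30942e+02 1.20420e+01 1.33000e-01 0.00000e+00] 0.068
tower_battery top 0.87 [4.28771e+02 1.35700e+01 1.29000e-01 0.00000e+00] 0.099
tower_battery joint [ 4.31919e+02  9.71200e+00  1.25000e-01 -2.97500e+00] 0.129
tower_cradle wrist 0.79 [ 6.59185e+02 -1.37562e+02  2.96000e-01  0.00000e+00] 0.036
tower_cradle side 0.84 [ 6.63506e+02 -1.32322e+02  4.76000e-01  0.00000e+00] 0.455
tower_cradle top 0.72 [ 6.54690e+02 -1.32663e+02  2.90000e-01  0.00000e+00] 0.102
tower_cradle joint [ 6.57373e+02 -1.34075e+02  3.08000e-01  1.22100e+00] 0.235
```

View pics/kwrist.png

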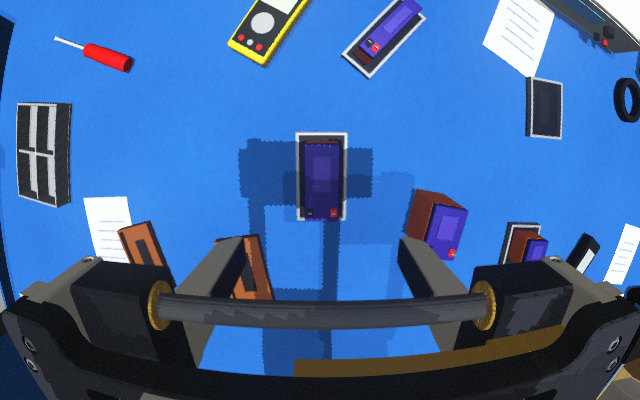

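The wide (322,175), slim (385,35) and short (525,245) batteries each stand inside their grey cradles, and the fits agree. The tower battery still stands at (437,225), so it is next.

In the tool's units: 153.8 mm / 1000 = 0.1538, -55.7 mm / 1000 = -0.0557, 0.153 rad / 3.1416 = 0.0487.

Request:
{"op": "drive_effector", "data": {"steps": {"dx":[-0.0557,-0.0557,-0.0557,-0.0557,-0.0557,-0.0557],"dy":[0.1538,0.1538,0.1538,0.1538,0.1538,0.1538],"dz":[0.06,0.06,0.096,0.096,0.096,0.096],"rx":[0,0,0,0,0,0],"ry":[0,0,0,0,0,0],"rz":[0.0487,0.0487,0.0487,0.0487,0.0487,0.0487]}}}

```text
clock: 30.18
eef_pos: [433.8, 11.6, 242.5]
orientation: [0.0, 0.998, 0.065, 0.001]
force: [-0.2, -0.2, -0.4]
width: 91.9
grasp_force: 0.0
```

```bash
python3 look.py l wrist,side tower_battery,tower_cradle
```

```text
tower_battery wrist 0.75 [4.32957e+02 1.06680e+01 1.02000e-01 0.00000e+00] 0.026
tower_battery side 0.69 [4.30798e+02 1.21130e+01 1.29000e-01 0.00000e+00] 0.057
tower_battery joint [ 4.31751e+02  1.05120e+01  1.08000e-01 -2.74800e+00] 0.045
tower_cradle wrist 0.66 [ 6.59314e+02 -1.36694e+02  3.01000e-01  0.00000e+00] 0.028
tower_cradle side 0.59 [ 6.55385e+02 -1.34227e+02  2.98000e-01  0.00000e+00] 0.069
tower_cradle joint [ 6.61081e+02 -1.42016e+02  2.99000e-01 -9.11900e+00] 0.053
```

In the tool's units: 123 mm / 1000 = 0.123, 112 mm / 1000 = 0.112.

Request:
{"op": "drive_effector", "data": {"steps": {"dx":[0,0,0,0,0,0],"dy":[0,0,0,0,0,0],"dz":[0.05,0.09,0.112,0.123,0.123,0.123],"rx":[0,0,0,0,0,0],"ry":[0,0,0,0,0,0],"rz":[0,0,0,0,0,0]}}}

```text
clock: 31.22
eef_pos: [433.7, 10.7, 119.0]
orientation: [0.0, 0.998, 0.065, 0.001]
force: [-0.1, 0.0, 0.4]
width: 91.7
grasp_force: 0.0
```

Request:
{"op": "drive_effector", "data": {"steps": {"dx":[0,0,0,0,0,0,0,0],"dy":[0,0,0,0,0,0,0,0],"dz":[0,0,0,0,0,0,0,0],"rx":[0,0,0,0,0,0,0,0],"ry":[0,0,0,0,0,0,0,0],"rz":[0,0,0,0,0,0,0,0]}, "jaw": 30, "grip_n": 50}}

```text
clock: 32.22
eef_pos: [432.8, 10.7, 117.7]
orientation: [0.0, 0.998, 0.065, -0.0]
force: [-0.7, 0.1, 0.4]
width: 46.8
grasp_force: 49.8
```

In the tool's units: 204.3 mm / 1000 = 0.2043, 174.7 mm / 1000 = 0.1747, -0.175 rad / 3.1416 = -0.0557.

Request:
{"op": "drive_effector", "data": {"steps": {"dx":[0,0,0.015,0.05,0.09,0.13,0.17,0.195,0.2043,0.2043,0.2043],"dy":[0,0,0.012,0.043,0.077,0.111,0.145,0.167,0.1747,0.1747,0.1747],"dz":[-0.02,-0.06,-0.09,-0.1,-0.1,-0.1,-0.1,-0.1,-0.1,-0.1,-0.1],"rx":[0,0,0,0,0,0,0,0,0,0,0],"ry":[0,0,0,0,0,0,0,0,0,0,0],"rz":[0,0,0,-0.0159,-0.0318,-0.0477,-0.0557,-0.0557,-0.0557,-0.0557,-0.0557]}}}

```text
clock: 33.6
eef_pos: [657.0, -135.2, 216.9]
orientation: [-0.001, 0.988, 0.152, -0.001]
force: [-1.1, 0.8, -7.7]
width: 46.8
grasp_force: 49.8
```

```bash
python3 look.py m wrist,side tower_cradle
```

```text
tower_cradle side 0.72 [ 6.54968e+02 -1.33109e+02  3.11000e-01  0.00000e+00] 0.048
```

View pics/mwrist.png

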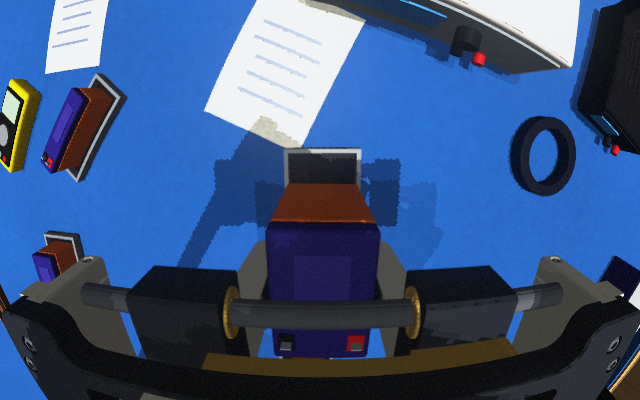

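The tower battery is aligned over its grey cradle, with both centred at column 322. I'll lower it.

In the tool's units: 95.5 mm / 1000 = 0.0955, 94 mm / 1000 = 0.094.

Request:
{"op": "drive_effector", "data": {"steps": {"dx":[0,0,0,0,0,0,0,0,0],"dy":[0,0,0,0,0,0,0,0,0],"dz":[0.035,0.065,0.08,0.088,0.092,0.094,0.0955,0.0955,0.0955],"rx":[0,0,0,0,0,0,0,0,0],"ry":[0,0,0,0,0,0,0,0,0],"rz":[0,0,0,0,0,0,0,0,0]}}}

```text
clock: 34.92
eef_pos: [658.1, -136.1, 122.5]
orientation: [0.0, 0.988, 0.152, 0.0]
force: [0.1, -0.1, -7.7]
width: 46.5
grasp_force: 49.8
```

Request:
{"op": "drive_effector", "data": {"steps": {"dx":[0,0,0,0,0,0,0,0,0,0,0,-0.1,-0.1,-0.1],"dy":[0,0,0,0,0,0,0,0,0,0,0,0,0,0],"dz":[0,0,0,0,0,0,-0.04,-0.09,-0.14,-0.19,-0.23,-0.23,-0.23,-0.23],"rx":[0,0,0,0,0,0,0,0,0,0,0,0,0,0],"ry":[0,0,0,0,0,0,0,0,0,0,0,0,0,0],"rz":[0,0,0,0,0,0,0,0,0,0,0,0,0,0]}, "jaw": 92}}

```text
clock: 36.67
eef_pos: [560.9, -166.9, 352.5]
orientation: [0.0, 0.989, 0.151, -0.0]
force: [0.7, -0.1, 0.1]
width: 91.7
grasp_force: 0.0
```

```bash
sed -i 's/tower_battery=(428,20)/tower_battery=(658,-136)/' h.py;  python3 look.py n wrist,side wide_battery,slim_battery,short_battery,tower_battery
```

```text
wide_battery wrist 0.74 [4.42547e+02 1.76384e+02 2.89000e-01 0.00000e+00] 0.042
wide_battery side 0.98 [4.42670e+02 1.71526e+02 2.43000e-01 0.00000e+00] 0.088
wide_battery joint [4.42447e+02 1.75641e+02 2.65000e-01 4.90000e-01] 0.075
slim_battery wrist 0.77 [ 6.5665e+02  1.5092e+02 -4.3900e-01  0.0000e+00] 0.043
slim_battery side 0.88 [ 6.55494e+02  1.47148e+02 -4.40000e-01  0.00000e+00] 0.074
slim_battery joint [ 6.55709e+02  1.48399e+02 -4.46000e-01  3.43000e+00] 0.069
short_battery wrist 0.97 [ 4.30623e+02 -1.86775e+02  2.38000e-01  0.00000e+00] 0.035
short_battery side 0.88 [ 4.30504e+02 -1.89042e+02  2.02000e-01  0.00000e+00] 0.064
short_battery joint [ 4.30884e+02 -1.86348e+02  2.21000e-01  6.64000e-01] 0.057
tower_battery wrist 0.92 [ 6.58639e+02 -1.36811e+02  2.71000e-01  0.00000e+00] 0.029
tower_battery side 0.84 [ 6.59034e+02 -1.40024e+02  3.23000e-01  0.00000e+00] 0.075
tower_battery joint [ 6.58400e+02 -1.37156e+02  2.79000e-01  8.26000e-01] 0.057
```

View pics/nwrist.png

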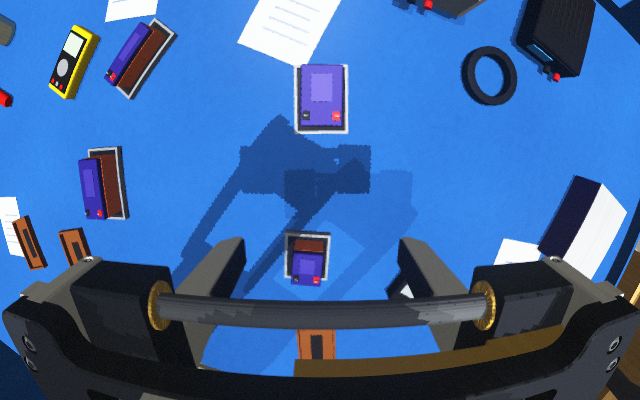

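View pics/nside.png

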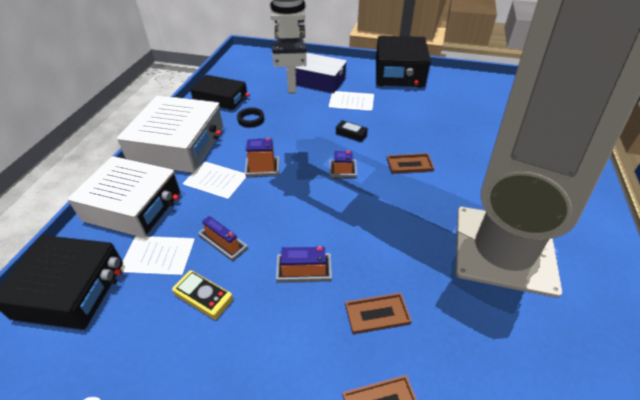

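All four batteries stand upright in their grey cradles. In the side view they are at tower (261,157), short (343,163), wide (303,263) and slim (222,237). The meter and adapter are where they started, and the gripper is clear.

```bash
python3 -c "
from workcell import ctrl
print(ctrl.finish_job())"
```

```text
the job is handed in; nothing more can be done
None
```

I handed the job in at about 37 s of the 128 s allowed: all four batteries look upright and seated in their own cradles (the tower last), the meter and adapter look undisturbed, and the hand-in call gave no verdict.

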